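Seal the square dry box of rotor parts

TASK

The lid of the square parts box is standing proud of its gasket. Press it down from above, one corner after another, until it sits fully down, flat and sealed on all four corners; push with no more than about 40 N, so as not to bend the plate. Leave the lid of the long narrow box alone, without touching it.

Things in the scene. Friction and masses are not known exactly. Their poses are not given: they have to be found in the camera images.
- dry_box: Square aluminium box fixed to the cart top, 136 x 136 x 60 mm; orange gasket on its rim, top 63 mm up, stiff (5 N per mm at a corner, 3 mm of give). Origin: centre of its underside; x, y along its sides, z up. At each corner (x, y = +-70 mm) a steel stud, 12 mm thick, carries the lid. A stud slides down only under about 15 N and stays where it is pushed: a press needs some 20 to 30 N to seat it.
- lid: Its loose lid, a 160 x 160 x 6 mm plate, 0.3-0.55 kg; knob 30 mm wide, 19 mm high in the middle; a plug below keeps it in the mouth (4 mm play). Dark dots at x, y = +-70 mm lie over the studs. Origin: centre of the plate's underside, 69-71 mm up at the start, 63 mm sealed (plate top 69 mm); x, y along sides, z up. Press each dot down to 69 mm; the lid rocks, the far corner rising to 86 mm at most.
- long_lid: Bystander: the loose lid of the long narrow box, a 220 x 100 x 6 mm plate with the same knob, standing level and proud on its box. Origin: centre of the plate's underside (71 mm above the cart top); x along its length, z up.
Mind the look-alikes: they are no part of the job. Leave any brown look-alike of the lid alone.

How it is judged (in metres and radians):
On the way:
1. one corner of the square lid is pressed down ahead of the others, so that the lid slants (by more than 1.7 degrees) (angle between lid's own z axis and vertical above 0.03 rad), for 0.05 s.
At the end, for the whole second after the job is handed in: The square lid lies on its box, at rest, its middle within 2.2 mm of fully home (underside 63 mm above the cart top), level within 1.1 degrees and centred within 12 mm (z of lid in the frame of dry_box below 0.0652 m and angle between lid's own z axis and vertical below 0.02 rad and horizontal distance between lid and dry_box below 0.012 m and linear speed of lid below 0.02 m/s); the robot touches nothing.
It fails at once if the long box's lid is touched or moved (more than 3 N of touch, or 10 mm) (contact force between any of the fingers, the arm and long_lid above 3 N or distance of long_lid from where it was at the start of the episode above 0.01 m).
It fails at once if the robot pushes on the square lid with more than 50 N (contact force between any of the fingers, the arm and lid above 50 N).
It fails at once if the square lid is tipped up by more than 20 degrees (angle between lid's own z axis and vertical above 0.35 rad).
It also fails if it takes over 51 s, if anything falls off the work surface, if the arm or the gripper's body presses on something with over 40 N, if the wrist force passes 120 N, or if a joint passes its speed limit or range.

ROBOT

A 7-joint arm with a two-finger parallel gripper is mounted at the origin on the work surface. World frame = base frame: x ahead of the robot, y to its left, z up, the work surface at z = 0. Lengths are in mm, angles in rad, forces in N, time in s.
With the tool pointing down it reaches from about 400 to 900 mm from the base axis. Payload 5.5 kg.
Tool frame: the origin (TCP) lies midway between the tips of the shut fingers; the grasp point (between the pads) lies robot.hold_point_z behind it (robot.hold_point_z is the distance from the TCP to the grasp point, in mm); z points along the fingers, y is the direction in which the jaws open and shut (so a half turn about z gives the same grasp; the last joint's range is limited). The gripper opens to 85 mm and grips with 20 to 120 N. Pads are 22 mm wide; open, the fingers measure 114 mm over their backs; the gripper's body (76 mm by 85 mm) begins 54 mm behind the grasp point. The pads swing forward as they close: fully open they stand 13 mm farther back than shut.
Start: joints at [-0.898, 0.501, -0.427, 1.55, 0.221, 1.138, -0.21], TCP at [258.94, 596.196, 231.31] pointing down, gripper open.
Joint ranges: [-2.88, 2.88], [-0.31, 2.03], [-1.54, 1.56], [0.2, 2.42], [-1.41, 4.55], [0.19, 2.02], [-2.57, 2.57]. Speed limits (rad/s): [2.57, 2.57, 3.14, 3.14, 3.14, 3.14, 3.14].

INTERFACE

Orientations are given as a rotation vector (axis times angle).
In Python, from plant import robot gives the robot as it stands.
- The arm moves only by the tool play_rows, never from a script. Its argument "motion" is a list that holds one entry, the list of rows, each a list of 5 numbers: the opening in per cent of the stroke, from 0 (shut) to 100 (fully open), then the shift along the tool's x, y, z in cm, then the turn about the tool's z in rad. In form: [[[hand, dx, dy, dz, yaw], ...]]. A call has 1 to 10 rows; each row shifts and turns the commanded pose from where the row before left it, along the tool's axes as they then stand; what a row does not reach is not made up. A row lasts 1/10 s, in which the tool goes at most 50 mm and 8.59 degrees, less where a joint would pass 70% of its speed; a pose out of reach is approached as far as the arm can. A call is refused whole if a number of a shift passes 5 or a number of a turn 0.15, either way. A call with a gripper value outside its range is refused whole. The fingers move at their own pace and stop on an object; the grip force is fixed at half the most. Time passes only in rows, so rows that do not move let the fingers close. It gives the time, the measured TCP pose, the force and the opening at its end, in the units of the state.
- robot.state(): the state, without advancing time (a new reading comes with each control period).
- robot.snapshot(name): name is "scene" or "top"; returns a dict with "pixels" (400x640x3 uint8, red, green, blue), "range_z" (400x640 float32, mm along the optical axis (not along the pixel's ray), 0 where there is no reading), "intrinsics" (3x3 intrinsics, pixels), "R" (3x3) and "t" (3): a world point X has camera coordinates R X + t. Camera axes: x right, y down, z forward; pixel columns grow to the right and rows downward; lengths in mm; the calibration is good to about 2 mm. A picture is of the moment at which its call begins.
- robot.sign_off(): hands the job in, once; it reports no verdict.
Trained networks look in a picture, given as the dict that the camera call returned (one of the last four; its "shot" number tells which), for a name from the list of things; names that differ only in an ending like _2 or _b are one class to them, and where a whole thing is asked for, a point or a joint stands for the part that bears it (a point fixed in the world has none). Each returns a list of dicts, best first, with "conf" (0 to 1); they miss things now and then, are a little off and sometimes report something else, mostly with a low value. They report only what shows in the picture. A call takes as long as a camera call. They do not tell look-alikes from the thing itself.
- robot.boxes_of(target, picture): "extent" ([left, top, width, height] as shares, 0 to 1, of the picture: columns of its width, rows of its height, round what is visible of it).
- robot.landmark_of(target, picture): "position" ([column, row] as shares, 0 to 1, of the picture: columns of its width, rows of its height: a listed point, or the origin of a listed thing).
The state is a dict: "t": time; "joints": joint angles; "qd": joint speeds; "joint_torque": joint torques, N m; "tcp_pos": TCP position; "orientation": TCP orientation; "contact_force": force on the tool from outside, world axes, zero at the start; "moment": the same for the moment, N m; "opening": finger opening in mm.
Only numpy, scipy, OpenCV 4.12 (cv2) and the standard library are available. Lean on these libraries where they do the work, as an engineer would, in place of code of your own. Each camera call takes 0.05 s, during which the arm holds its last target.

## Working session

There is one attempt and no reset: what is moved stays moved. The work goes in short steps, Python scripts to look and compute and a tool call to move; the robot and the scene stay as the last step left them, time stands still between calls to the robot, and variables do not carry over. Pictures are saved under pics/ and viewed, and the job is handed in when it is done.

Besides the shell and the picture viewer there is one more tool, called after ">>>" as a command line: name --argument value ..., lists and objects as JSON in quotes. play_rows: Moves the arm, as the interface text tells. Its arguments: {"type":"object","properties":{"motion":{"type":"array"}},"required":["motion"]}

```bash
ls; mkdir -p pics; cat > h.py <<'E'
import numpy as np, cv2
from plant import robot
def w(p,c,r):
    z=float(p["range_z"][int(round(r)),int(round(c))]); K=np.array(p["intrinsics"]);
    X=np.linalg.inv(K)@np.array([c,r,1])*z
    return np.array(p["R"]).T@(X-np.array(p["t"]))
def cloud(p):
    K=np.array(p["intrinsics"]); H,W=p["range_z"].shape
    u,v=np.meshgrid(np.arange(W),np.arange(H)); z=p["range_z"]
    X=np.stack([(u-K[0,2])/K[0,0]*z,(v-K[1,2])/K[1,1]*z,z],-1)
    return (X-np.array(p["t"]))@np.array(p["R"])
E
python3 - <<'E'
from h import *
np.set_printoptions(precision=3,suppress=True)
print(robot.state(), robot.hold_point_z)
for n in ["top","scene"]:
    p=robot.snapshot(n); cv2.imwrite(f"pics/{n}0.png",p["pixels"][:,:,::-1])
    for t in ["lid","dry_box","long_lid"]:
        b=robot.boxes_of(t,p); l=robot.landmark_of(t,p)
        for x in b[:3]: print(n,t,"box",np.array(x["extent"])*[640,400,640,400],x["conf"])
        for x in l[:3]:
            q=np.array(x["position"])*[640,400]; print(n,t,"lm",q,x["conf"],w(p,*q))
E
```

```text
pics
{'t': 0.0, 'joints': array([-0.898,  0.502, -0.427,  1.551,  0.221,  1.138, -0.21 ]), 'qd': array([-0.001, -0.002, -0.003,  0.001, -0.   , -0.   , -0.001]), 'joint_torque': array([  0.001, -56.953,  -5.816, -28.093,   0.011,   0.012,  -0.   ]), 'tcp_pos': array([258.752, 595.526, 230.269]), 'orientation': array([-0.639, -3.075,  0.003]), 'contact_force': array([-0.266, -0.782, -1.132]), 'moment': array([-0.009,  0.031,  0.011]), 'opening': 85.55062478260949} 18.700000000000003
top lid box [373.184 107.28   78.208  82.   ] 0.77
top lid box [373.376 216.6    96.192  93.28 ] 0.75
top lid lm [421.184 262.48 ] 0.96 [ 291.302 -223.032   47.469]
top lid lm [414.016 149.52 ] 0.71 [ 521.964 -210.265   95.961]
top dry_box box [365.824 117.4    76.096  76.   ] 0.77
top long_lid box [176.704  82.2    45.632 104.4  ] 0.6
scene lid box [195.2   118.52   72.192  61.6  ] 0.82
scene lid box [145.728 180.6   115.776  90.72 ] 0.79
scene lid lm [206.016 222.32 ] 0.93 [ 541.845 -199.017   96.671]
scene lid lm [230.4  148.32] 0.68 [ 297.124 -228.054   26.746]
scene dry_box box [150.976 203.8   111.616  83.8  ] 0.55
scene long_lid box [417.088 221.72   67.776 120.8  ] 0.94
scene long_lid lm [448.576 274.32 ] 0.95 [578.163 234.799  94.761]
```

View pics/top0.png

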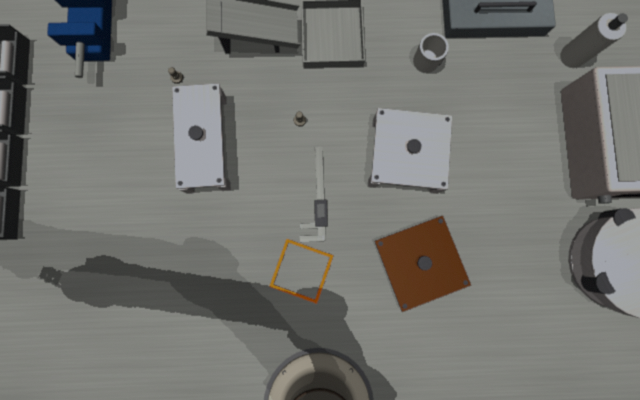

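View pics/scene0.png

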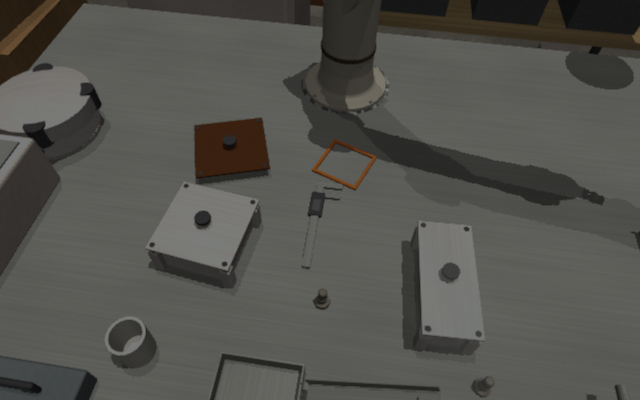

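The white square lid is at (412,149) in the top view, with dark dots near its corners. The brown look-alike is at (422,263) and the long lid is at (199,135). Next I'll fit the lid plane and dots.

```bash
cat >> h.py <<'E'
np.set_printoptions(precision=3,suppress=True)
def lid(p,verbose=True,cx=525,cy=-205):
    C=cloud(p); P=C.reshape(-1,3); rgb=p["pixels"].reshape(-1,3).astype(float)
    m=(np.hypot(P[:,0]-cx,P[:,1]-cy)<125)&(P[:,2]>55)&(P[:,2]<92)&(rgb.max(1)-rgb.min(1)<40)
    Q=P[m]
    for _ in range(6):
        A=np.c_[Q[:,:2]-[cx,cy],np.ones(len(Q))]; s=np.linalg.lstsq(A,Q[:,2],rcond=None)[0]
        r=Q[:,2]-A@s; k=abs(r)<max(2.0,2*np.median(abs(r))); Q=Q[k]
    rect=cv2.minAreaRect(Q[:,:2].astype(np.float32))
    n=np.array([-s[0],-s[1],1]); 
    print("plane z at c",s[2],"slope",s[:2],"tilt",np.hypot(*s[:2]),"n",len(Q),"rms",r.std(),"rect",rect)
    return s,rect,Q
E
python3 - <<'E'
from h import *
for n in ["top","scene"]:
    p=robot.snapshot(n); s,rect,Q=lid(p)
    C=cloud(p)
    print("Corners",cv2.boxPoints(rect))
    # work surface check
    P=C.reshape(-1,3); m=(abs(P[:,0]-450)<60)&(abs(P[:,1]-50)<30); print("table z",np.median(P[m,2]))
    # dark dots: small dark blobs on plate
    g=p["pixels"].astype(int).max(2); 
    c=np.array(rect[0]); a=np.deg2rad(rect[2])
    M=((np.abs((C[:,:,0]-c[0])*np.cos(a)+(C[:,:,1]-c[1])*np.sin(a))<77)&(np.abs(-(C[:,:,0]-c[0])*np.sin(a)+(C[:,:,1]-c[1])*np.cos(a))<77)&(C[:,:,2]>60)&(g<110)).astype(np.uint8)
    nn,L,st,ce=cv2.connectedComponentsWithStats(M)
    for i in range(1,nn):
        if st[i,4]>=3: print(ce[i],st[i,4],np.median(C[L==i],0))
    # long lid extents
    m=(np.hypot(P[:,0]-560,P[:,1]-235)<170)&(P[:,2]>70)&(P[:,2]<85); print("long",P[m].min(0),P[m].max(0))
    x,y,w_,h_=(360,95,110,110) if n=="top" else (130,160,150,130)
    cv2.imwrite(f"pics/z_{n}.png",cv2.resize(p["pixels"][y:y+h_,x:x+w_,::-1],None,fx=5,fy=5,interpolation=cv2.INTER_CUBIC)[:600,:800])
E
```

```text
plane z at c 76.07315156173476 slope [-0.001  0.003] tilt 0.002834059532028682 n 4331 rms 1.0123945410035806 rect ((530.7742309570312, -210.54690551757812), (159.9929962158203, 160.26502990722656), 82.65689849853516)
Corners [[ 441.075 -279.646]
 [ 600.025 -300.129]
 [ 620.474 -141.448]
 [ 461.523 -120.965]]
table z 0.05712991860599943
[381.5 112. ] 12 [ 609.821 -150.833   76.22 ]
[447.182 118.818] 11 [ 591.281 -289.361   76.149]
[413.482 146.065] 170 [ 529.668 -210.073   94.764]
[376.385 176.615] 13 [ 470.463 -132.814   75.676]
[443.286 183.5  ] 14 [ 452.668 -271.282   76.9  ]
long [458.078 184.136  70.144] [681.757 292.876  82.655]
plane z at c 76.53792910495143 slope [-0.006  0.001] tilt 0.006128221017372892 n 5110 rms 0.913583053414998 rect ((531.2958984375, -209.07638549804688), (160.39675903320312, 161.79354858398438), 82.56975555419922)
Corners [[ 440.707 -278.14 ]
 [ 601.142 -299.063]
 [ 621.885 -140.013]
 [ 461.45  -119.09 ]]
table z 0.3451781194244686
[185.708 185.458] 24 [ 451.091 -270.901   77.135]
[252.333 201.875] 24 [ 470.332 -131.652   78.358]
[202.344 219.595] 299 [ 534.593 -209.271   94.251]
[151.621 244.483] 29 [ 590.686 -288.45    76.788]
[224.086 263.543] 35 [ 608.329 -150.624   76.596]
[223.167 271.167] 6 [ 615.171 -151.986   60.189]
long [458.893 184.916  71.092] [683.019 294.438  81.769]
```

Both cameras agree: lid centre about (531,-210), plate top about 76 mm, dots near (609,-151), (591,-289), (470,-132) and (452,-271). I'll shut the fingers and travel at height to above the first dot.

>>> play_rows --motion '[[[0,-3.1,-2.7,0,0],[0,-3.1,-2.7,0,0],[0,-3.1,-2.7,0,0],[0,-3.1,-2.7,0,0],[0,-3.1,-2.7,0,0],[0,-3.1,-2.7,0,0],[0,-3.1,-2.7,0,0],[0,-3.1,-2.7,0,0],[0,-3.1,-2.7,0,0],[0,-3.1,-2.7,0,0]]]'

```text
t: 1.8
tcp_pos: [436.3, 223.5, 231.7]
orientation: [0.639, 3.075, 0.001]
contact_force: [1.6, 0.8, -0.6]
opening: -0.2
```

>>> play_rows --motion '[[[0,-3.1,-2.7,0,0],[0,-3.1,-2.7,0,0],[0,-3.1,-2.7,0,0],[0,-3.1,-2.7,0,0],[0,-3.1,-2.7,0,0],[0,-3.1,-2.7,0,0],[0,-3.1,-2.7,0,0],[0,-3.1,-2.7,0,0],[0,-3.1,-2.7,0,0],[0,0,0,0,0]]]'

```text
t: 2.8
tcp_pos: [595.9, -117.0, 231.2]
orientation: [0.652, 3.071, -0.006]
contact_force: [-0.5, -1.3, -0.4]
opening: 0.2
```

```bash
cat >> h.py <<'E'
from scipy.spatial.transform import Rotation as Rn
D=dict(A=(609,-151),B=(591,-289),C=(470.4,-132.2),D=(452,-271))
def to(n,z):
    s=robot.state(); R=Rn.from_rotvec(s["orientation"]).as_matrix()
    g=np.array([*D[n],z]) if isinstance(n,str) else np.array([*n,z])
    print("t",s["t"],"tcp",s["tcp_pos"],"F",s["contact_force"],"M",s["moment"],"need cm",R.T@(g-s["tcp_pos"])/10, "toolz",R[:,2])
E
python3 -c "
from h import *
to('A',82); print(robot.state()['joints'])"
```

```text
t 2.8 tcp [ 595.93  -116.951  231.193] F [-0.53  -1.288 -0.407] M [-0.062  0.026  0.007] need cm [-2.537 -2.531 14.935] toolz [ 0.001 -0.004 -1.   ]
[ 0.197  0.391 -0.064  1.675  0.032  1.074  1.274]
```

>>> play_rows --motion '[[[0,-1.3,-1.3,2,0],[0,-1.2,-1.2,3,0],[0,0,0,3.5,0],[0,0,0,3,0],[0,0,0,2,0],[0,0,0,0,0],[0,0,0,0,0]]]'

```text
t: 3.5
tcp_pos: [607.9, -141.5, 96.5]
orientation: [-0.639, -3.076, -0.0]
contact_force: [0.1, 0.1, 0.5]
opening: 0.3
```

```bash
python3 - <<'E'
from h import *
to('A',76)
p=robot.snapshot("scene"); cv2.imwrite("pics/s1.png",cv2.resize(p["pixels"][120:320,80:340,::-1],None,fx=3,fy=3,interpolation=cv2.INTER_CUBIC))
E
```

```text
t 3.5 tcp [ 607.869 -141.505   96.534] F [0.142 0.144 0.546] M [-0.058  0.022  0.042] need cm [-0.483 -0.826  2.053] toolz [-0.  0. -1.]
```

View pics/s1.png

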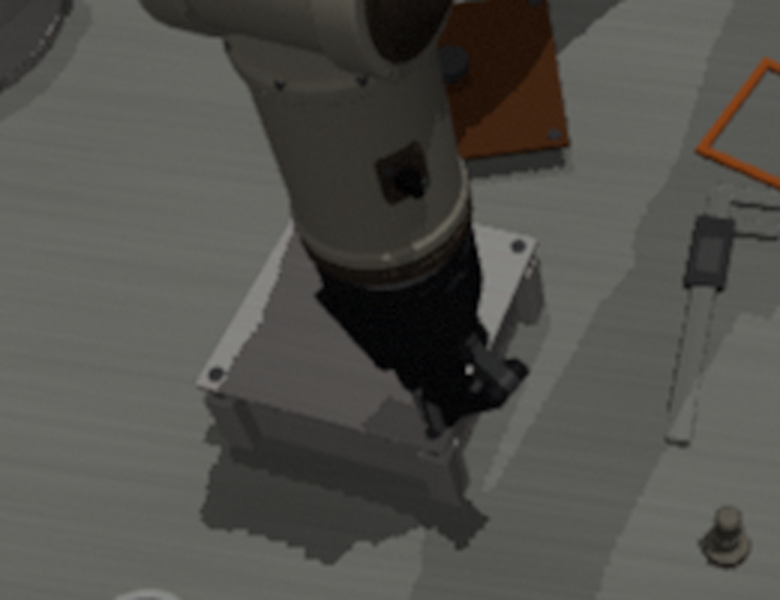

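The gripper hangs just above the near-right dot at about (440,435) in the crop. I'll correct by about 9 mm sideways and come down near the plate.

>>> play_rows --motion '[[[0,-0.5,-0.8,0.5,0],[0,0,0,1.0,0],[0,0,0,0.2,0],[0,0,0,0.2,0],[0,0,0,0,0],[0,0,0,0,0]]]'

```text
t: 4.15
tcp_pos: [609.3, -151.0, 77.3]
orientation: [0.639, 3.076, 0.0]
contact_force: [0.7, -0.5, 0.4]
opening: -0.3
```

```bash
python3 -c "
from h import *
to('A',76)"
```

```text
t 4.15 tcp [ 609.264 -151.003   77.35 ] F [ 0.727 -0.503  0.376] M [ 0.005  0.019 -0.001] need cm [ 0.024 -0.01   0.135] toolz [ 0.  0. -1.]
```

>>> play_rows --motion '[[[0,0,0,0.1,0],[0,0,0,0.1,0],[0,0,0,0.1,0],[0,0,0,0,0]]]'

```text
t: 4.55
tcp_pos: [609.5, -151.1, 76.0]
orientation: [0.639, 3.075, 0.0]
contact_force: [-3.8, 0.1, 9.5]
opening: 0.0
```

>>> play_rows --motion '[[[0,0,0,0.1,0],[0,0,0,0.1,0],[0,0,0,0,0]]]'

```text
t: 4.85
tcp_pos: [609.6, -151.1, 74.5]
orientation: [0.639, 3.075, 0.0]
contact_force: [-4.5, 1.6, 14.1]
opening: -0.3
```

>>> play_rows --motion '[[[0,0,0,0.1,0],[0,0,0,0.1,0],[0,0,0,0,0]]]'

```text
t: 5.15
tcp_pos: [609.7, -151.1, 72.6]
orientation: [0.639, 3.075, 0.0]
contact_force: [-4.2, 2.0, 15.0]
opening: -0.1
```

>>> play_rows --motion '[[[0,0,0,0.1,0],[0,0,0,0.1,0],[0,0,0,0,0]]]'

```text
t: 5.45
tcp_pos: [609.8, -151.0, 70.7]
orientation: [0.639, 3.075, 0.0]
contact_force: [-4.9, 1.3, 14.7]
opening: 0.4
```

>>> play_rows --motion '[[[0,0,0,0.1,0],[0,0,0,0.1,0],[0,0,0,0,0]]]'

```text
t: 5.75
tcp_pos: [610.0, -151.0, 68.8]
orientation: [0.639, 3.074, 0.0]
contact_force: [-5.5, 2.5, 14.6]
opening: -0.1
```

>>> play_rows --motion '[[[0,0,0,0.1,0],[0,0,0,0,0]]]'

```text
t: 5.95
tcp_pos: [610.1, -151.0, 68.1]
orientation: [0.638, 3.074, 0.0]
contact_force: [-5.5, 0.7, 17.0]
opening: 0.1
```

>>> play_rows --motion '[[[0,0,0,0.1,0],[0,0,0,0,0]]]'

```text
t: 6.15
tcp_pos: [610.1, -150.9, 67.4]
orientation: [0.638, 3.074, 0.001]
contact_force: [-6.0, 2.5, 19.5]
opening: 0.1
```

>>> play_rows --motion '[[[0,0,0,0.05,0],[0,0,0,0,0]]]'

```text
t: 6.35
tcp_pos: [610.1, -150.9, 67.2]
orientation: [0.638, 3.074, 0.0]
contact_force: [-5.8, 1.5, 20.5]
opening: 0.1
```

Corner A is in the gasket, with force rising to about 20 N at 67 mm. Now I'll lift and look.

>>> play_rows --motion '[[[0,0,0,-1.2,0],[0,0,0,-2,0],[0,0,0,-2,0],[0,0,0,0,0]]]'

```text
t: 6.75
tcp_pos: [611.6, -151.8, 119.0]
orientation: [0.638, 3.07, -0.0]
contact_force: [0.8, -0.5, 0.4]
opening: -0.4
```

```bash
python3 - <<'E'
from h import *
for n in ["A","B","C","D"]: to(n,76)
for n in ["top","scene"]:
    p=robot.snapshot(n); s,r,Q=lid(p)
    for k,v in D.items(): print(k, s[2]+s[0]*(v[0]-525)+s[1]*(v[1]+205))
E
```

```text
t 6.75 tcp [ 611.585 -151.766  119.025] F [ 0.777 -0.47   0.365] M [-0.031 -0.05   0.005] need cm [ 0.292 -0.038  4.301] toolz [ 0.006 -0.001 -1.   ]
t 6.75 tcp [ 611.585 -151.766  119.025] F [ 0.777 -0.47   0.365] M [-0.031 -0.05   0.005] need cm [ -3.555 -13.412   4.308] toolz [ 0.006 -0.001 -1.   ]
t 6.75 tcp [ 611.585 -151.766  119.025] F [ 0.777 -0.47   0.365] M [-0.031 -0.05   0.005] need cm [13.753 -3.836  4.219] toolz [ 0.006 -0.001 -1.   ]
t 6.75 tcp [ 611.585 -151.766  119.025] F [ 0.777 -0.47   0.365] M [-0.031 -0.05   0.005] need cm [  9.911 -17.299   4.227] toolz [ 0.006 -0.001 -1.   ]
plane z at c 76.1940875659996 slope [-0.002 -0.002] tilt 0.0027970723039826 n 2124 rms 1.0197938205898307 rect ((535.8837890625, -173.2513885498047), (84.86849212646484, 160.2357177734375), 82.78959655761719)
A 75.91548660467524
B 76.18718747871819
C 76.19424699925105
D 76.46818482989272
plane z at c 76.52735162454827 slope [-0.007 -0.001] tilt 0.0070598294392360955 n 2596 rms 0.9280524986904662 rect ((531.4038696289062, -208.74359130859375), (160.30148315429688, 161.5036163330078), 82.33516693115234)
A 75.88432997952233
B 76.15453912724936
C 76.83230335931708
D 77.10614309275536
```

After release the lid rests level again on the three other studs, as expected. Next is corner B.

>>> play_rows --motion '[[[0,-1.2,-4.5,0,0],[0,-1.2,-4.5,0,0],[0,-1.1,-4.4,1.5,0],[0,0,0,1.5,0],[0,0,0,0.5,0],[0,0,0,0,0],[0,0,0,0,0]]]'

```text
t: 7.55
tcp_pos: [588.6, -285.6, 80.5]
orientation: [-0.635, -3.076, -0.002]
contact_force: [1.0, -0.4, 0.4]
opening: -0.2
```

```bash
python3 -c "
from h import *
to('B',76)"
```

```text
t 7.55 tcp [ 588.597 -285.607   80.468] F [ 0.973 -0.408  0.446] M [-0.03  -0.002 -0.016] need cm [-0.355 -0.217  0.446] toolz [-0.     0.002 -1.   ]
```

>>> play_rows --motion '[[[0,-0.35,-0.2,0.1,0],[0,0,0,0.1,0],[0,0,0,0.1,0],[0,0,0,0.1,0],[0,0,0,0.1,0],[0,0,0,0.1,0],[0,0,0,0,0]]]'

```text
t: 8.25
tcp_pos: [590.4, -291.2, 75.9]
orientation: [0.639, 3.076, 0.0]
contact_force: [-2.6, 2.2, 6.9]
opening: -0.1
```

>>> play_rows --motion '[[[0,0,0,0.1,0],[0,0,0,0.1,0],[0,0,0,0,0]]]'

```text
t: 8.55
tcp_pos: [590.4, -291.3, 74.6]
orientation: [0.639, 3.075, 0.0]
contact_force: [-4.2, 1.9, 10.8]
opening: 0.1
```

>>> play_rows --motion '[[[0,0,0,0.1,0],[0,0,0,0.1,0],[0,0,0,0,0]]]'

```text
t: 8.85
tcp_pos: [590.6, -291.2, 72.8]
orientation: [0.639, 3.075, 0.0]
contact_force: [-4.6, 1.9, 12.2]
opening: 0.0
```

>>> play_rows --motion '[[[0,0,0,0.1,0],[0,0,0,0.1,0],[0,0,0,0,0]]]'

```text
t: 9.15
tcp_pos: [590.7, -291.3, 70.9]
orientation: [0.639, 3.075, -0.0]
contact_force: [-4.0, 1.9, 12.1]
opening: -0.1
```

>>> play_rows --motion '[[[0,0,0,0.1,0],[0,0,0,0.1,0],[0,0,0,0,0]]]'

```text
t: 9.45
tcp_pos: [590.8, -291.3, 69.0]
orientation: [0.639, 3.075, -0.0]
contact_force: [-3.8, 2.7, 12.2]
opening: -0.0
```

>>> play_rows --motion '[[[0,0,0,0.1,0],[0,0,0,0.1,0],[0,0,0,0,0]]]'

```text
t: 9.75
tcp_pos: [590.9, -291.3, 67.8]
orientation: [0.639, 3.075, -0.0]
contact_force: [-6.2, 3.2, 18.3]
opening: 0.2
```

>>> play_rows --motion '[[[0,0,0,0.1,0],[0,0,0,0,0]]]'

```text
t: 9.95
tcp_pos: [590.9, -291.4, 67.2]
orientation: [0.639, 3.074, -0.0]
contact_force: [-6.8, 3.0, 19.9]
opening: -0.1
```

>>> play_rows --motion '[[[0,0,0,-1.2,0],[0,0,0,-2,0],[0,0,0,-2,0],[0,0,0,0,0]]]'

```text
t: 10.35
tcp_pos: [592.5, -292.4, 119.1]
orientation: [0.638, 3.07, -0.002]
contact_force: [0.4, -0.4, -0.4]
opening: 0.1
```

```bash
python3 - <<'E'
from h import *
to("D",76)
for n in ["top","scene"]:
    p=robot.snapshot(n); s,r,Q=lid(p)
    for k,v in D.items(): print(k, s[2]+s[0]*(v[0]-525)+s[1]*(v[1]+205))
E
```

```text
t 10.35 tcp [ 592.472 -292.398  119.105] F [ 0.378 -0.442 -0.383] M [-0.012 -0.033  0.006] need cm [13.761 -3.635  4.231] toolz [ 0.005 -0.002 -1.   ]
plane z at c 72.8358950080209 slope [-0.054  0.01 ] tilt 0.054782472839180814 n 4218 rms 1.0213767702505658 rect ((531.268798828125, -210.62623596191406), (160.15428161621094, 160.58499145507812), 82.72651672363281)
A 68.82868124103024
B 68.46466592446772
C 76.48409617892314
D 76.13391280428701
plane z at c 73.34502915656921 slope [-0.057  0.01 ] tilt 0.05757058785149744 n 5294 rms 0.947775878028818 rect ((532.4215087890625, -208.97650146484375), (160.5486297607422, 161.3639678955078), 82.66473388671875)
A 69.11117748163004
B 68.77519284582043
C 77.15807013399821
D 76.8369084971476
```

A and B read about 69 mm and the lid slants 0.055 rad, so the slant milestone is met. Next is D.

>>> play_rows --motion '[[[0,4.6,-1.2,0,0],[0,4.6,-1.2,0,0],[0,4.5,-1.2,1.5,0],[0,0,0,1.5,0],[0,0,0,0.5,0],[0,0,0,0,0],[0,0,0,0,0]]]'

```text
t: 11.15
tcp_pos: [452.0, -269.9, 81.0]
orientation: [0.638, 3.075, -0.0]
contact_force: [-0.1, 0.0, -0.4]
opening: 0.5
```

```bash
python3 -c "
from h import *
to('D',76)"
```

```text
t 11.15 tcp [ 451.954 -269.894   80.972] F [-0.068  0.007 -0.375] M [-0.005  0.002 -0.027] need cm [-0.048 -0.1    0.497] toolz [ 0.001 -0.    -1.   ]
```

>>> play_rows --motion '[[[0,0,-0.1,0.1,0],[0,0,0,0.1,0],[0,0,0,0.1,0],[0,0,0,0.1,0],[0,0,0,0.1,0],[0,0,0,0.1,0],[0,0,0,0,0]]]'

```text
t: 11.85
tcp_pos: [450.2, -270.8, 75.9]
orientation: [0.639, 3.075, -0.0]
contact_force: [-3.5, 1.2, 10.5]
opening: -0.1
```

>>> play_rows --motion '[[[0,0,0,0.1,0],[0,0,0,0.1,0],[0,0,0,0,0]]]'

```text
t: 12.15
tcp_pos: [450.1, -270.8, 74.2]
orientation: [0.639, 3.075, -0.0]
contact_force: [-3.5, 2.4, 12.3]
opening: 0.1
```

>>> play_rows --motion '[[[0,0,0,0.1,0],[0,0,0,0.1,0],[0,0,0,0,0]]]'

```text
t: 12.45
tcp_pos: [450.1, -270.9, 72.2]
orientation: [0.639, 3.075, -0.0]
contact_force: [-4.3, 1.2, 14.7]
opening: -0.0
```

>>> play_rows --motion '[[[0,0,0,0.1,0],[0,0,0,0.1,0],[0,0,0,0,0]]]'

```text
t: 12.75
tcp_pos: [450.0, -270.9, 70.3]
orientation: [0.639, 3.075, -0.001]
contact_force: [-4.4, 1.6, 13.8]
opening: -0.4
```

>>> play_rows --motion '[[[0,0,0,0.1,0],[0,0,0,0.1,0],[0,0,0,0,0]]]'

```text
t: 13.05
tcp_pos: [449.9, -271.0, 68.4]
orientation: [0.64, 3.076, -0.001]
contact_force: [-5.7, 2.1, 16.1]
opening: -0.4
```

>>> play_rows --motion '[[[0,0,0,0.1,0],[0,0,0,0.05,0],[0,0,0,0,0]]]'

```text
t: 13.35
tcp_pos: [449.9, -271.0, 67.4]
orientation: [0.64, 3.076, -0.001]
contact_force: [-6.4, 1.8, 20.6]
opening: 0.2
```

>>> play_rows --motion '[[[0,0,0,-1.2,0],[0,0,0,-2,0],[0,0,0,-2,0],[0,0,0,0,0]]]'

```text
t: 13.75
tcp_pos: [451.9, -271.7, 120.0]
orientation: [0.638, 3.071, -0.002]
contact_force: [0.2, -0.4, 0.5]
opening: -0.1
```

```bash
python3 - <<'E'
from h import *
to("C",76)
for n in ["top","scene"]:
    p=robot.snapshot(n); s,r,Q=lid(p)
    for k,v in D.items(): print(k, s[2]+s[0]*(v[0]-525)+s[1]*(v[1]+205))
E
```

```text
t 13.75 tcp [ 451.899 -271.716  120.027] F [ 0.174 -0.352  0.515] M [-0.041  0.006 -0.002] need cm [ 3.885 13.536  4.376] toolz [ 0.005 -0.003 -1.   ]
plane z at c 72.82665025876572 slope [-0.051  0.013] tilt 0.052415210424064065 n 3983 rms 1.0239151369059616 rect ((531.3836669921875, -210.43527221679688), (159.3463134765625, 160.14227294921875), 82.5047607421875)
A 69.23051189340985
B 68.41279176158203
C 76.51968710020456
D 75.71227152650246
plane z at c 73.25238141931285 slope [-0.048  0.015] tilt 0.05068913228556655 n 5315 rms 0.9450404920122588 rect ((532.3223266601562, -209.21206665039062), (160.99240112304688, 160.7401123046875), 82.41413116455078)
A 69.97763418466366
B 68.8107547175565
C 76.97572633249473
D 75.81641748530035
```

The lid rests on A, B and C, with D's stud already down. That is consistent, so the last corner is C.

>>> play_rows --motion '[[[0,1.3,4.5,0,0],[0,1.3,4.5,0,0],[0,1.2,4.5,1.5,0],[0,0,0,1.5,0],[0,0,0,0.5,0],[0,0,0,0,0],[0,0,0,0,0]]]'

```text
t: 14.55
tcp_pos: [468.5, -133.1, 82.1]
orientation: [-0.643, -3.075, 0.001]
contact_force: [0.1, 0.1, 0.7]
opening: 0.1
```

```bash
python3 -c "
from h import *
to('C',76)"
```

```text
t 14.55 tcp [ 468.478 -133.113   82.144] F [0.097 0.139 0.701] M [-0.01   0.017  0.006] need cm [-0.14   0.161  0.614] toolz [-0.001 -0.    -1.   ]
```

>>> play_rows --motion '[[[0,-0.1,0.15,0.2,0],[0,0,0,0.1,0],[0,0,0,0.1,0],[0,0,0,0.1,0],[0,0,0,0.1,0],[0,0,0,0.1,0],[0,0,0,0,0]]]'

```text
t: 15.25
tcp_pos: [470.5, -130.9, 76.1]
orientation: [0.639, 3.076, -0.0]
contact_force: [-2.9, 0.4, 8.4]
opening: 0.2
```

>>> play_rows --motion '[[[0,0,0,0.1,0],[0,0,0,0.1,0],[0,0,0,0,0]]]'

```text
t: 15.55
tcp_pos: [470.4, -130.9, 74.2]
orientation: [0.639, 3.076, -0.0]
contact_force: [-3.1, 0.1, 10.3]
opening: 0.1
```

>>> play_rows --motion '[[[0,0,0,0.1,0],[0,0,0,0.1,0],[0,0,0,0,0]]]'

```text
t: 15.85
tcp_pos: [470.3, -130.9, 72.2]
orientation: [0.639, 3.076, -0.0]
contact_force: [-2.9, 1.2, 10.1]
opening: -0.2
```

>>> play_rows --motion '[[[0,0,0,0.1,0],[0,0,0,0.1,0],[0,0,0,0,0]]]'

```text
t: 16.15
tcp_pos: [470.3, -130.8, 70.2]
orientation: [-0.639, -3.076, 0.0]
contact_force: [-3.5, 1.1, 11.5]
opening: -0.3
```

>>> play_rows --motion '[[[0,0,0,0.1,0],[0,0,0,0.1,0],[0,0,0,0,0]]]'

```text
t: 16.45
tcp_pos: [470.2, -130.8, 68.4]
orientation: [-0.639, -3.076, 0.0]
contact_force: [-3.9, 0.9, 13.7]
opening: -0.0
```

>>> play_rows --motion '[[[0,0,0,0.1,0],[0,0,0,0.1,0],[0,0,0,0,0]]]'

```text
t: 16.75
tcp_pos: [470.2, -130.7, 66.9]
orientation: [-0.639, -3.076, 0.0]
contact_force: [-6.3, 1.6, 19.3]
opening: -0.0
```

>>> play_rows --motion '[[[0,0,0,-1.2,0],[0,0,0,-2,0],[0,0,0,-3,0],[0,2,0,-4,0],[0,3,0,-3,0],[0,3,0,0,0],[0,3,0,0,0],[0,0,0,0,0]]]'

```text
t: 17.55
tcp_pos: [365.8, -85.7, 197.2]
orientation: [-0.637, -3.074, 0.001]
contact_force: [1.3, 0.1, 0.3]
opening: 0.1
```

```bash
python3 - <<'E'
from h import *
to("C",76)
for n in ["top","scene"]:
    p=robot.snapshot(n); s,r,Q=lid(p)
    for k,v in D.items(): print(k, s[2]+s[0]*(v[0]-525)+s[1]*(v[1]+205))
    P=cloud(p).reshape(-1,3); m=(abs(P[:,0]-450)<60)&(abs(P[:,1]-50)<30); print("table z",np.median(P[m,2]))
    cv2.imwrite(f"pics/{n}2.png",p["pixels"][:,:,::-1])
E
```

```text
t 17.55 tcp [365.787 -85.698 197.2  ] F [1.32  0.078 0.333] M [0.014 0.004 0.004] need cm [-11.473  -0.098  12.096] toolz [-0.002  0.    -1.   ]
plane z at c 69.50036914001119 slope [-0.013  0.003] tilt 0.013835666937686003 n 2055 rms 0.9837136885667266 rect ((566.3460083007812, -215.23080444335938), (160.37783813476562, 89.96907043457031), 82.57428741455078)
A 68.54066333207145
B 68.34486051894854
C 70.46679740643391
D 70.27384086343206
table z 0.07748811069531605
plane z at c 69.26970047770351 slope [-0.001 -0.001] tilt 0.0013873507414707772 n 5054 rms 0.9287573003276899 rect ((532.3157958984375, -208.87442016601562), (160.36038208007812, 160.78085327148438), 82.55925750732422)
A 69.13161774934574
B 69.24375566401528
C 69.28900331626012
D 69.40215321437844
table z 0.33441125150623274
```

View pics/scene2.png

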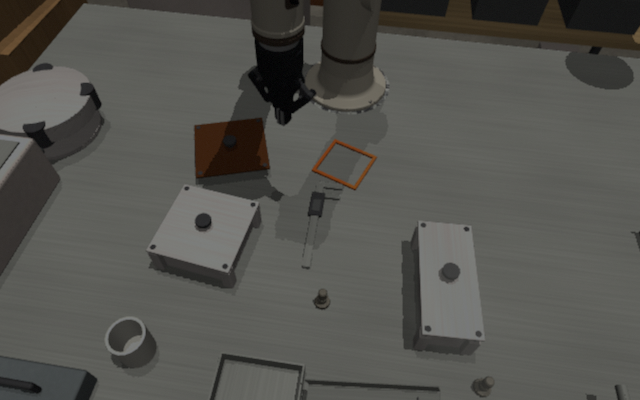

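The scene view shows the lid level at about 69.3 mm on all dots. The arm hides half of it in the top view, so I'll move the arm aside and look again.

>>> play_rows --motion '[[[0,1,3.8,0,0],[0,1,3.8,0,0],[0,1,3.8,0,0],[0,1,3.8,0,0],[0,1,3.8,0,0],[0,1,3.8,0,0],[0,0,0,0,0],[0,0,0,0,0]]]'

```text
t: 18.45
tcp_pos: [406.1, 147.1, 197.1]
orientation: [-0.636, -3.076, -0.001]
contact_force: [0.2, -0.1, -0.3]
opening: -0.3
```

```bash
python3 - <<'E'
from h import *
to("C",76)
for n in ["top","scene"]:
    p=robot.snapshot(n); s,r,Q=lid(p)
    for k,v in D.items(): print(k, s[2]+s[0]*(v[0]-525)+s[1]*(v[1]+205))
    cv2.imwrite(f"pics/{n}3.png",p["pixels"][:,:,::-1])
E
```

```text
t 18.45 tcp [406.052 147.139 197.092] F [ 0.248 -0.075 -0.265] M [-0.049  0.007 -0.024] need cm [-16.99  -23.099  12.088] toolz [-0.     0.001 -1.   ]
plane z at c 68.69910783200365 slope [0.001 0.001] tilt 0.0014374559124754516 n 4190 rms 1.00711782209958 rect ((531.1358642578125, -210.5803680419922), (159.91961669921875, 160.27735900878906), 82.62928771972656)
A 68.81813297272565
B 68.6256884376264
C 68.76421509317234
D 68.57048697082806
plane z at c 69.29268820531598 slope [-0.002 -0.001] tilt 0.0017236791422209493 n 5094 rms 0.9172443479121026 rect ((532.2273559570312, -209.14688110351562), (160.76673889160156, 160.6956787109375), 82.74529266357422)
A 69.12482040316056
B 69.23519556666832
C 69.33830289002937
D 69.44979689664297
```

View pics/top3.png

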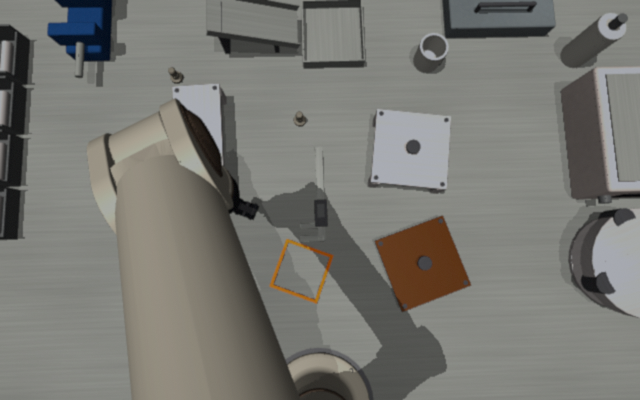

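Top view: the square lid is clear at (412,149), and all dots read 68.6–69.4 mm in both cameras, with tilt under 0.002 rad. The arm is high and touching nothing. I'm handing it in.

```bash
python3 -c "
from h import *
print(robot.sign_off()); print(robot.state()['t'])"
```

```text
the job is handed in; nothing more can be done
None
the job is handed in; nothing more can be done
```

The square lid is down on its gasket and level, and I handed the job in at about 18.5 s. I pressed the four dots one after another with the shut fingertips. Peak force was about 21 N at each corner, well under the 40 N limit.

- **Slant on the way:** after the second corner the lid slanted by about 0.055 rad, so the slant check (0.03 rad) was passed.
- **Final height and level:** both cameras put the plate top at 68.6–69.4 mm at all four dots (target 69 mm), with a tilt below 0.002 rad. The lid's centre moved less than about 1.5 mm from where it started.
- **One reading that disagreed:** an earlier top view, with the arm hiding half the lid, suggested a tilt of 0.014 rad. It went away once I moved the arm clear.
- **Other lids:** the gripper never came down near the long lid or the brown look-alike. When I handed in, the arm was parked high, partly over the long box, with no contact force showing.

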